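Seat the deep-well block on the vacuum nest

ROBOT

A 6-joint arm with a two-finger parallel gripper is mounted at the origin on a cart in front of the work surface, level with it; the furniture and walls round the work are solid. World frame = base frame: x ahead of the robot, y to its left, z up, the work surface at z = 0. Lengths are in m, angles in rad, forces in N, time in s.
With the tool pointing down it reaches from about 0.35 to 0.875 m from the base axis. Payload 15.5 kg.
Tool frame: the origin (TCP) lies at the very end of the fingers, on their centre line; the grasp point (between the pads) lies env.tcp_to_grasp behind it (env.tcp_to_grasp is the distance from the TCP to the grasp point, in m); z points along the fingers, y is the direction in which the jaws open and shut (so a half turn about z gives the same grasp; the last joint's range is limited). The gripper opens to 85 mm and grips with 20 to 120 N. Pads are 22 mm wide; open, the fingers measure 114 mm over their backs; the gripper's body (76 mm by 85 mm) begins 54 mm behind the grasp point. The pads swing forward as they close: fully open they stand 13 mm farther back than shut.
Start: joints at [-1.377, 0.494, 1.345, -0, 1.302, -0.096], TCP at [0.179, -0.599, 0.231] pointing down, gripper open.
Joint ranges: [-2.91, 2.91], [-0.82, 2.16], [0.22, 2.67], [-1.22, 4.37], [0.12, 2.79], [-3.08, 3.08]. Speed limits (rad/s): [1.89, 1.89, 2.57, 3.01, 3.01, 3.01].

INTERFACE

Orientations are given as a unit quaternion [w, x, y, z].
In Python, from workcell import env gives the robot as it stands. The module is installed in compiled form; this text tells all that it offers. Calls block until the motion is done:
- env.movep(position, orientation): joint-space move of the TCP to a pose.
- env.move_linear(position, ori=None, velocity=0.15, until_force=None): straight line of the TCP; ori=None keeps the orientation; velocity is the mean speed in m/s. With until_force (N) it stops when the force on the tool has changed by that much, and returns True; else False.
- env.move_joints(angles): joint-space move.
- env.grip(opening, squeeze=None): finger opening in m; squeeze is the grip in N (None keeps the last); returns when the fingers have stopped.
- env.hold(seconds).
- env.ik(position, orientation): joint angles nearest the present ones, or None.
- env.read_state(): the state.
- env.snapshot(name): name is "scene" or "top" or "wrist"; returns the picture (384x512x3 uint8, blue, green, red); there is no depth.
- env.camera_info(name): a dict with "K" (3x3 intrinsics, pixels), "world_to_cam" (4x4, takes a point from world to camera coordinates). Camera axes: x right, y up, looking along -z (the intrinsics and any distortion apply to the point x, -y, -z); pixel columns grow to the right and rows downward; lengths in m; the calibration is good to about 2 mm. A picture is of the moment at which its call begins: read the wrist's pose just before it. camera_info takes no time and is no camera call; for the wrist camera it gives the pose at the moment of the call.
A pose or a line that the arm cannot do raises env.Unreachable and nothing moves.
- env.finish_job(): hands the job in, once; it reports no verdict.
Trained networks look in the newest picture that a camera, given by its name, has taken for a name from the list of things; names that differ only in an ending like _2 or _b are one class to them, and where a whole thing is asked for, a point or a joint stands for the part that bears it (a point fixed in the world has none). Each returns a list of dicts, best first, with "score" (0 to 1); they miss things now and then, are a little off and sometimes report something else, mostly with a low value. They report only what shows in the picture. A call takes as long as a camera call.
- env.find_in(label, camera): "location" ([column, row] in pixels, amid what is visible of it).
- env.silhouettes(label, camera): "region" (384x512 bool, what is visible of it) and "location" ([column, row] in pixels, amid what is visible of it).
The state is a dict: "time_s": time; "qpos": joint angles; "joint_vel": joint speeds; "joint_efforts": joint torques, N m; "position": TCP position; "ee_rot": TCP orientation; "ft_force": force on the tool from outside, world axes, zero at the start; "ft_torque": the same for the moment, N m; "gripper_width": finger opening in m.
Only numpy, scipy, OpenCV 4.12 (cv2) and the standard library are available. Lean on these libraries where they do the work, as an engineer would, in place of code of your own. Each camera call takes 0.05 s, during which the arm holds its last target.

TASK

Set the vacuum valve's lever to half open, 45 degrees, so that the suction draws the block flat but does not grab it before it is home. Then slide the white deep-well block over the nest's deck, flat and without tipping it, into the corner until it lies flush against both stops, and finish while still holding it there, pressing gently but firmly against both stops at once so that the vacuum can take hold. Do not disturb the jar, bottle, cassette and plate lid standing round the nest.

Things in the scene. Friction and masses are not known exactly. Their poses are not given: they have to be found in the camera images.
- nest: Vacuum hold-down nest, fixed on the bench: aluminium deck 160 mm (its x) by 206 mm (its y), smooth surface 25 mm above the bench; origin on the bench under the deck's middle; x points away from the robot (yaw within 12 degrees), y to the left. Near and right sides are open. Pipe fittings and valve stick out 240 mm to the left of the origin; a grey hose runs on left and back.
- far_stop: Steel bar on the deck's far edge, fixed: 116 mm along the nest's y, 14 mm thick, top 45 mm above the bench (20 mm above the deck). Origin: middle of the bar, at deck height. Its working face looks to the nest's -x (towards the robot), 52 mm to +x of the nest's origin. Smooth: friction on the block about 0.25.
- side_stop: Steel bar on the deck's left edge, fixed: 72 mm along the nest's x, 14 mm thick, top 45 mm above the bench. Origin: middle of the bar, at deck height. Its working face looks to the nest's -y (right), 78 mm to +y of the nest's origin. The two bars leave the very corner between them open. Smooth, as the far one.
- seat (a point): Point on the deck, 25 mm above the bench, where the block's origin lies when the block is flush against both stops: 9 mm to +x and 14 mm to +y of the nest's origin; same axes as the nest.
- block: White deep-well block (tall 96-well plate), 86 mm (its x) by 128 mm (its y), 42 mm high, 0.2 to 0.35 kg, loose on the deck, top 67 mm above the bench; origin mid-underside, axes along its edges, within 11 degrees of the nest's. Starts 17 to 35 mm short of its seat in x and 17 to 40 mm in y, touching neither stop. Too wide for most grippers: push it, for example by its near right corner.
- valve (a joint): Angle of the valve lever, rad: 0 = shut (lever points along the nest's +x), 0.785 = half open (midway), 1.571 = fully open (along the nest's +y, in line with the pipe). Grows counter-clockwise seen from above. Starts shut or nearly shut, at most 0.3. Stiff: it stays where it is left and needs about 3 N at the sleeve.
- valve_stem (a point): On the valve's upright turning axis at the lever's middle height, 46 mm above the bench, 175 mm to the nest's +y of its origin. Three engraved marks on the small round plate below the lever show shut, half and open.
- valve_grip (a point): Middle of the lever's grip, 45 mm from the turning axis, 46 mm above the bench; turns with the lever, its x axis pointing outward along it. The black sleeve is 12 mm wide, 12 mm high and reaches from 21 to 65 mm from the axis; beneath it 40 mm are free to the bench, except over the pipe when open.
- jar: Bystander: clear jar with a yellow screw cap, 47 mm across, 80 mm high, origin under its middle.
- bottle: Bystander: small glass bottle with a blue cap, 57 mm across, 125 mm high, origin under its middle.
- cassette: Bystander: nozzle cassette, a low dark bar with a row of eight small white tips, 32 x 110 x 34 mm, origin under its middle.
- lid: Bystander: black plate lid, 85 x 128 x 14 mm, origin under its middle.

How it is judged:
On the way, in this order (a step that is already met when the one before it is completed fails the run):
1. the valve lever is set to half open, 45 degrees within 7, before the block is home (value of joint valve between 0.663 and 0.907 rad), for 0.3 s.
2. the block lies against both stops and is pressed on each (horizontal distance between block and seat below 0.003 m and angle between the x axis of block and the x axis of seat, either way round below 0.025 rad and contact force between block and far_stop above 1.5 N and contact force between block and side_stop above 1.5 N), for 0.3 s.
At the end, for the whole second after the job is handed in: The block lies flat on the deck within 3 mm of its seat and 1.4 degrees of square, the robot presses it with at least 1.5 N against each of the two stops (at most 40 N), it is still, and the valve lever is still at 45 degrees within 7 (all of step 1 and all of step 2 and angle between block's own z axis and vertical below 0.03 rad and z of block in the frame of seat below 0.002 m and contact force between any of the fingers, the arm and block above 1.5 N and linear speed of block below 0.005 m/s); the arm keeps its last pose, push and grip.
It fails at once if the block is pressed against a stop with more than 40 N (contact force between block and far_stop above 40 N or contact force between block and side_stop above 40 N).
It fails at once if the block is tipped by more than 10 degrees (angle between block's own z axis and vertical above 0.175 rad).
It fails at once if a bystander is moved by more than 20 mm (distance of any of jar, bottle, cassette, lid from where it was at the start of the episode above 0.02 m).
It also fails if it takes over 72 s, if anything falls off the work surface, if the arm or the gripper's body presses on something with over 40 N, if the wrist force passes 120 N, or if a joint passes its speed limit or range.

## Working session

There is one attempt and no reset: what is moved stays moved. The work goes in short steps, each a Python script; the robot and the scene stay as the last script left them, time stands still between calls to the robot, and variables do not carry over. Pictures are saved under pics/ and viewed, and the job is handed in when it is done.

```bash
mkdir -p pics; ls; python3 - <<'E'
from workcell import env
import cv2
for n in ["scene","top"]:
    im=env.snapshot(n); cv2.imwrite(f"pics/{n}0.png",im)
    ci=env.camera_info(n); print(n,ci["K"],ci["world_to_cam"],[k for k in ci])
s=env.read_state(); print(s); print(env.tcp_to_grasp)
E
```

```text
pics
scene [[494.36505199   0.         248.86109707]
 [  0.         494.36505199 196.42852779]
 [  0.           0.           1.        ]] [[-0.84934827 -0.52754994  0.01727921  0.49125201]
 [ 0.40285109 -0.62673754  0.66701654 -0.194939  ]
 [-0.34105501  0.57349029  0.74484251 -1.28153647]
 [ 0.          0.          0.          1.        ]] ['K', 'world_to_cam']
top [[437.39748441   0.         256.11855695]
 [  0.         437.39748441 191.7232292 ]
 [  0.           0.           1.        ]] [[ 0.00709835 -0.99994248 -0.00804088  0.103665  ]
 [ 0.99148151  0.00599203  0.13010959 -0.52524183]
 [-0.13005392 -0.00889594  0.99146701 -1.27710023]
 [ 0.          0.          0.          1.        ]] ['K', 'world_to_cam']
{'time_s': 0.1, 'qpos': array([-1.37648215e+00,  4.94122546e-01,  1.34605204e+00,  1.11285109e-05,
        1.30252875e+00, -9.54896081e-02]), 'joint_vel': array([ 0.0004804 , -0.00017389, -0.00217564,  0.00050054, -0.00077517,
       -0.00032004]), 'joint_efforts': array([ 5.44105624e-04, -8.83587027e+01, -3.84559321e+01, -2.57584534e-04,
        5.20477770e-03,  1.87493958e-05]), 'position': array([ 0.17855249, -0.59861415,  0.23076476]), 'ee_rot': array([-5.54931323e-04,  9.89520138e-01,  1.44393864e-01, -2.20717950e-05]), 'ft_force': array([ 1.11748992, -1.01647397, -0.02495409]), 'ft_torque': array([ 0.0424364 , -0.00747919,  0.02882958]), 'gripper_width': 0.0854753973108068}
0.0187
```

View pics/scene0.png

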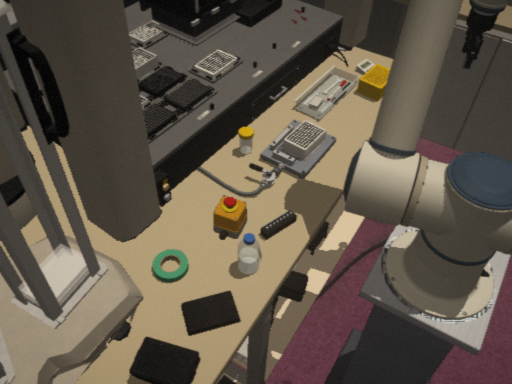

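View pics/top0.png

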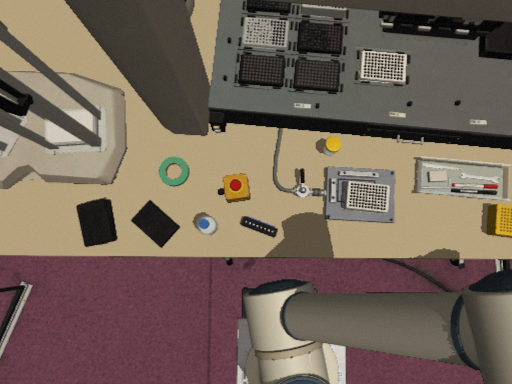

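```bash
cat > h.py <<'E'
import numpy as np, cv2
from workcell import env
def unproj(ci,px,z):
    K=ci["K"];T=np.array(ci["world_to_cam"]);R=T[:3,:3];t=T[:3,3]
    d=np.linalg.solve(K,[px[0],px[1],1.]); d=np.array([d[0],-d[1],-d[2]])
    o=-R.T@t; d=R.T@d
    return o+d*(z-o[2])/d[2]
def proj(ci,P):
    T=np.array(ci["world_to_cam"]);c=T[:3,:3]@np.asarray(P,float)+T[:3,3]
    p=ci["K"]@np.array([c[0],-c[1],-c[2]]); return p[:2]/p[2]
E
python3 - <<'E'
from h import *
im=env.snapshot("top")
for l in ["block","far_stop","side_stop","valve","valve_grip","nest","jar","bottle","cassette","lid"]:
    r=env.silhouettes(l,"top")
    for q in r[:2]:
        m=q["region"].astype(np.uint8); 
        rc=cv2.minAreaRect(cv2.findNonZero(m)) if m.any() else None
        print(l,round(q["score"],2),np.round(q["location"],1),m.sum(),rc)
    if r: np.save(f"m_{l}.npy",r[0]["region"])
E
```

```text
block 0.71 [364.4 198. ] 1340 ((366.27166748046875, 197.02627563476562), (46.845664978027344, 29.924715042114258), 5.5275397300720215)
far_stop 0.55 [358.9 173.3] 211 ((358.9862365722656, 173.7344970703125), (38.22803497314453, 5.578592300415039), 3.3664605617523193)
side_stop 0.54 [331.6 191. ] 124 ((332.5, 190.5), (23.0, 5.0), 90.0)
valve 0.47 [305.1 178.4] 108 ((302.93963623046875, 179.97413635253906), (24.13475227355957, 5.167538166046143), 86.633544921875)
valve_grip 0.61 [304.4 179.5] 93 ((303.5, 180.5), (23.0, 5.0), 90.0)
nest 0.95 [341.9 187.8] 2933 ((332.9246826171875, 184.03424072265625), (139.63011169433594, 68.46907806396484), 20.556041717529297)
jar 0.74 [331.2 148.2] 283 ((331.5, 144.99998474121094), (16.26345443725586, 20.50609588623047), 45.0)
bottle 0.64 [208.4 223.7] 352 ((206.69232177734375, 224.03846740722656), (22.161123275756836, 18.631032943725586), 11.309932708740234)
cassette 0.6 [259.9 226. ] 306 ((259.53375244140625, 226.40304565429688), (35.43916320800781, 9.60922908782959), 19.17900848388672)
cassette 0.25 [333.2 187.4] 120 ((332.5, 189.5), (23.0, 5.0), 90.0)
lid 0.59 [340.3 188. ] 2876 ((332.32080078125, 184.0504608154297), (137.99105834960938, 68.10678100585938), 20.10623550415039)
lid 0.55 [155.6 222.6] 1173 ((155.29185485839844, 223.58627319335938), (42.31858825683594, 28.615428924560547), 40.91438674926758)
```

The scene and top views show the nest at top pixel (360,195) with the block at (366,197). The black lever at (303,179) points to +x, so the valve is about shut. The jar is at (332,145), behind and left, and the cassette is at (259,226). Next I'll take closer wrist views.

```bash
python3 - <<'E'
from h import *
ci=env.camera_info("top")
for n,p,z in [("deck ctr",(360,195),.025),("block",(366.3,197),.067),("far",(359,173.7),.045),("side",(332.5,190.5),.045),("stem",(303,190),.046),("lever",(303.5,180.5),.052),("jar",(333,145),.08),("cass",(259.5,226.4),.034)]:
    print(n,np.round(unproj(ci,p,z),3))
s=env.read_state();T=np.array(env.camera_info("wrist")["world_to_cam"])
print("K",env.camera_info("wrist")["K"])
print("cam pos",-T[:3,:3].T@T[:3,3],"look",-T[2,:3],"up",T[1,:3]); 
w,x,y,z=s["ee_rot"]
from scipy.spatial.transform import Rotation as R
print(R.from_quat([x,y,z,w]).as_matrix())
E
```

```text
deck ctr [ 0.518 -0.206  0.025]
block [ 0.507 -0.214  0.067]
far [ 0.579 -0.2    0.045]
side [ 0.528 -0.12   0.045]
stem [ 0.529 -0.032  0.046]
lever [ 0.557 -0.033  0.052]
jar [ 0.658 -0.118  0.08 ]
cass [0.421 0.096 0.034]
K [[281.70915239   0.         258.08117675]
 [  0.         281.70915239 189.44022014]
 [  0.           0.           1.        ]]
cam pos [ 0.25076349 -0.57826465  0.37460106] look [-0.27717927 -0.08191723 -0.95731981] up [ 0.91715703  0.2743812  -0.28902929]
[[ 9.58287508e-01  2.85805970e-01 -2.23084672e-05]
 [ 2.85805971e-01 -9.58287507e-01  3.47438695e-05]
 [-1.14479201e-05 -3.96705093e-05 -9.99999999e-01]]
```

```bash
python3 - <<'E'
from h import *
env.movep([0.50,-0.13,0.28],[0,1,0,0])
s=env.read_state();print(s["time_s"],s["position"],s["qpos"])
ci=env.camera_info("wrist");im=env.snapshot("wrist");cv2.imwrite("pics/w1.png",cv2.resize(im,(800,600)))
np.savez("w1.npz",im=im,K=ci["K"],T=ci["world_to_cam"])
for l in ["block","far_stop","side_stop","valve_grip","jar"]:
    r=env.silhouettes(l,"wrist")
    for q in r[:1]:
        m=q["region"].astype(np.uint8); np.save(f"w1_{l}.npy",m)
        print(l,round(q["score"],2),np.round(q["location"],1),m.sum(),cv2.minAreaRect(cv2.findNonZero(m)))
E
```

```text
2.7 [ 0.49994607 -0.13066557  0.27990872] [-3.71129517e-01  2.92670204e-01  1.53828546e+00 -1.69900790e-04
  1.31070310e+00  1.20031583e+00]
block 0.82 [325.5 153.2] 6475 ((327.0342102050781, 153.9338836669922), (102.54428100585938, 66.93440246582031), 5.552970886230469)
far_stop 0.93 [310.7 102.7] 1036 ((312.94427490234375, 99.0868911743164), (90.2916030883789, 11.600141525268555), 2.935673475265503)
side_stop 0.7 [250.3 140.9] 572 ((252.74305725097656, 137.99264526367188), (11.138311386108398, 54.206443786621094), 1.6365771293640137)
valve_grip 0.59 [312.5 101.2] 1070 ((312.9228515625, 99.3509521484375), (90.29663848876953, 13.196881294250488), 2.385944128036499)
jar 0.67 [247.   21.6] 1802 ((248.5, 25.0), (50.0, 43.0), 90.0)
```

View pics/w1.png

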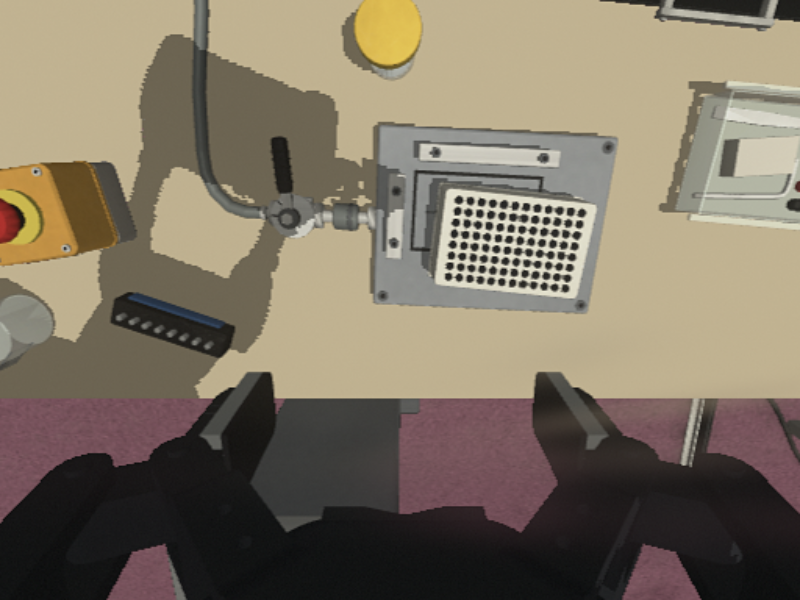

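The wrist view shows deck corners (377,123), (617,136), (587,313) and (374,303) in the 800-pixel picture. The block top corners are about (449,187), (596,203), (578,298) and (435,283), the stem is at (289,216) and the lever tip at (279,138). I'll refine these in a larger crop.

```bash
python3 - <<'E'
from h import *
d=np.load("w1.npz");im=d["im"]
c=im[70:210,160:410]; cv2.imwrite("pics/w1c.png",cv2.resize(c,None,fx=3.2,fy=3.2,interpolation=cv2.INTER_CUBIC))
E
```

```text
(no output)
```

View pics/w1c.png

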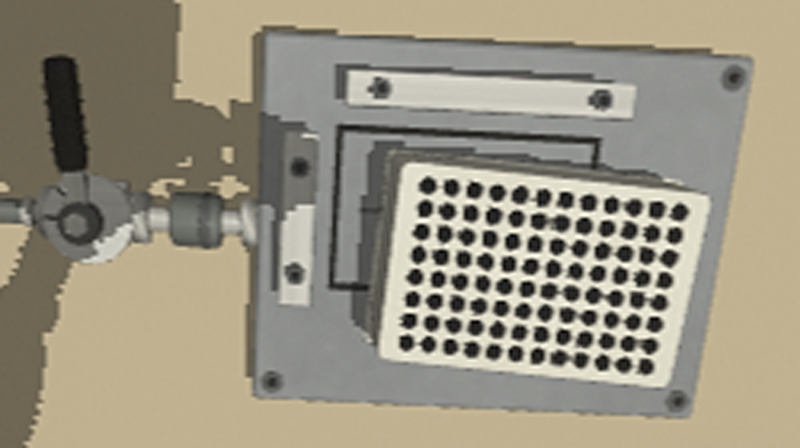

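```bash
cat > fit.py <<'E'
from h import *
from scipy.optimize import least_squares
def fitrect(ci,px,lx,ly,z,g):
    # px order FL,FR,NR,NL
    L=np.array([[lx,ly],[lx,-ly],[-lx,-ly],[-lx,ly]])/2
    def f(p):
        c,s=np.cos(p[2]),np.sin(p[2])
        return np.concatenate([proj(ci,[p[0]+c*a-s*b,p[1]+s*a+c*b,z])-q for (a,b),q in zip(L,px)])
    r=least_squares(f,g); return r.x,r.fun
E
python3 - <<'E'
from fit import *
d=np.load("w1.npz");ci={"K":d["K"],"world_to_cam":d["T"]}
t=lambda l:[(160+a/3.2,70+b/3.2) for a,b in l]
n,rn=fitrect(ci,t([(266,28),(753,60),(689,416),(252,397)]),.16,.206,.025,[.52,-.2,0]); print("nest",n,np.round(rn,1))
b,rb=fitrect(ci,t([(402,160),(712,193),(669,388),(377,357)]),.086,.128,.067,[.52,-.2,0]); print("block",b,np.round(rb,1))
c,s=np.cos(n[2]),np.sin(n[2])
W=lambda x,y:np.array([n[0]+c*x-s*y,n[1]+s*x+c*y])
seat=W(.009,.014);print("seat",seat,"block in nest rel seat",np.array([[c,s],[-s,c]])@(b[:2]-seat),np.degrees(b[2]-n[2]),"nest yaw",np.degrees(n[2]))
st=W(0,.175);print("stem",st, "px stem:",[unproj(ci,p,.05) for p in t([(81,222)])])
P=[unproj(ci,p,.050)[:2] for p in t([(60,57),(70,170)])]
for p in P: print(p,np.linalg.norm(p-st),np.degrees(np.arctan2(*(p-st)[::-1])-n[2]))
q=np.subtract(P[0],P[1]);print("dir",np.degrees(np.arctan2(q[1],q[0])-n[2]))
for l in [(.059,0,.045),(.052,0,.045),(0.0,.078,.045)]:
    print(l,(proj(ci,[*W(l[0],l[1]),l[2]])-[160,70])*3.2)
print(W(.052,-.058+0),(proj(ci,[*seat,.025])-[160,70])*3.2)
print(np.linalg.norm(unproj(ci,t([(345,85)])[0],.045)-unproj(ci,t([(635,102)])[0],.045)))
E
```

```text
nest [ 0.52186422 -0.20813311 -0.05435505] [-1.1  0.1  1.4 -0.9  0.4  1.3 -0.8  0.1]
block [ 0.51045941 -0.22108284 -0.10456199] [-2.2 -2.7  3.4 -1.9  1.6  2.9 -2.9  2.9]
seat [ 0.53161153 -0.19464274] block in nest rel seat [-0.01968444 -0.02755021] -2.876645360943067 nest yaw -3.1143151219623495
stem [ 0.53137168 -0.03339156] px stem: [array([ 0.53108187, -0.03518338,  0.05      ])]
[ 0.59489222 -0.03176118] 0.0635414643403123 4.584599751153043
[ 0.551903   -0.03229671] 0.020560500505571972 6.1667842347060615
dir 3.828019474312171
(0.059, 0, 0.045) [515.36174384  95.15950644]
(0.052, 0, 0.045) [513.29136777 113.4038645 ]
(0.0, 0.078, 0.045) [312.58283751 232.62273961]
[ 0.57063639 -0.26887252] [460.09108013 213.97957035]
0.11641111461986438
```

Nest and block poses are consistent with the given offsets: the block is 20 and 27.5 mm short of its seat and 2.9° off. The lever is at about 5°. I'll grip the sleeve and swing it along its arc.

```bash
cat >> h.py <<'E'
NEST=np.array([0.52186,-0.20813,-0.0544])
STEM=np.array([0.5313,-0.0340])
def q(deg):
    a=np.radians(deg)/2; return [0,np.cos(a),np.sin(a),0]
def lev(vdeg,r=.050,z=.034):
    w=np.radians(vdeg)+NEST[2]
    return [STEM[0]+r*np.cos(w),STEM[1]+r*np.sin(w),z],q(np.degrees(w))
E
python3 - <<'E'
from h import *
env.grip(0.045,20)
p,o=lev(5,z=.13); env.movep(p,o)
p,o=lev(5); print("stop",env.move_linear(p,o,velocity=.1,until_force=8))
s=env.read_state();print(s["time_s"],s["position"],s["ft_force"])
ci=env.camera_info("wrist");im=env.snapshot("wrist");cv2.imwrite("pics/w2.png",im)
E
```

```text
stop False
5.3917 [ 0.58166016 -0.03242992  0.0345852 ] [-0.10868091  1.08039673  0.01670921]
```

View pics/w2.png

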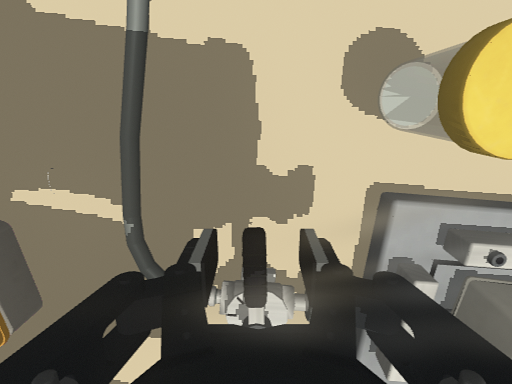

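The fingers straddle the sleeve evenly (lever at column 255, pads at about 205 and 312). Now I'll grip and turn it.

```bash
python3 - <<'E'
from h import *
env.grip(0.0,25)
s=env.read_state();print(s["time_s"],s["gripper_width"],s["ft_force"])
for v in [15,25,35,45]:
    p,o=lev(v,z=.036); r=env.move_linear(p,o,velocity=.05,until_force=25)
    s=env.read_state();print(v,r,s["time_s"],s["position"],np.round(s["ft_force"],1),s["gripper_width"])
    if r: break
im=env.snapshot("wrist");cv2.imwrite("pics/w3.png",im)
E
```

```text
5.8333 0.01120424768330168 [0.49825397 3.68185714 5.38532151]
15 True 6.0583 [ 0.58068831 -0.02391045  0.0347581 ] [ 4.9  6.1 -9. ] 0.01120666960949865
```

View pics/w3.png

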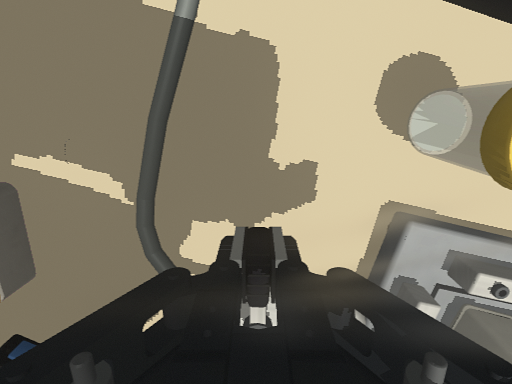

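The stop came from my commanding a 2 mm lift while gripped. I'll continue at constant height.

```bash
python3 - <<'E'
from h import *
for v in [16,23,30,37,45]:
    p,o=lev(v,z=.0345); r=env.move_linear(p,o,velocity=.03,until_force=40)
    s=env.read_state();print(v,r,s["time_s"],s["position"],np.round(s["ft_force"],1),s["gripper_width"])
    if r: break
im=env.snapshot("wrist");cv2.imwrite("pics/w4.png",im)
E
```

```text
16 False 6.3583 [ 0.58038473 -0.022214    0.03451734] [ 2.3  8.  -0.1] 0.011340826287794512
23 False 6.7083 [ 0.57866663 -0.01615548  0.03449504] [ 3.1  9.  -0. ] 0.011335863267187447
30 False 7.0583 [ 0.57627405 -0.01041806  0.03451843] [ 4.6 11.6  0.1] 0.011235996101778613
37 False 7.4083 [ 0.57318281 -0.00497364  0.03452593] [ 3.8 14.5  0.3] 0.010924588043929142
45 False 7.7917 [0.56887346 0.00074553 0.03454011] [ 3.4 16.4 -1.3] 0.011419441801297538
```

View pics/w4.png

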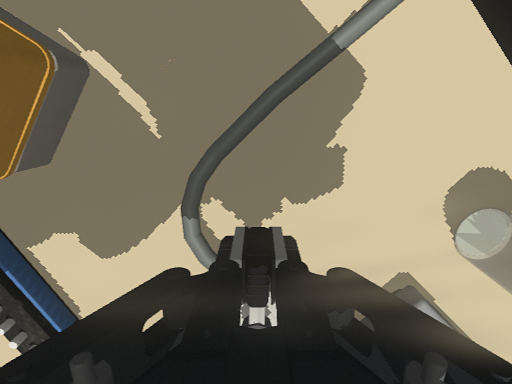

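Lever now in line with the tool at about 45°. Release, rise and check.

```bash
python3 - <<'E'
from h import *
env.hold(.3)
env.grip(0.035,25)
p,o=lev(45,z=.14); env.move_linear(p,o,velocity=.2)
env.grip(0.0)
env.movep([0.50,-0.13,0.28],[0,1,0,0])
s=env.read_state();print(s["time_s"],s["position"],s["gripper_width"])
ci=env.camera_info("wrist");im=env.snapshot("wrist")
np.savez("w5.npz",im=im,K=ci["K"],T=ci["world_to_cam"])
c=im[70:210,160:410]; cv2.imwrite("pics/w5c.png",cv2.resize(c,None,fx=3.2,fy=3.2,interpolation=cv2.INTER_CUBIC))
E
```

```text
10.425 [ 0.5000112  -0.12946157  0.27924334] 6.619471530931263e-05
```

View pics/w5c.png

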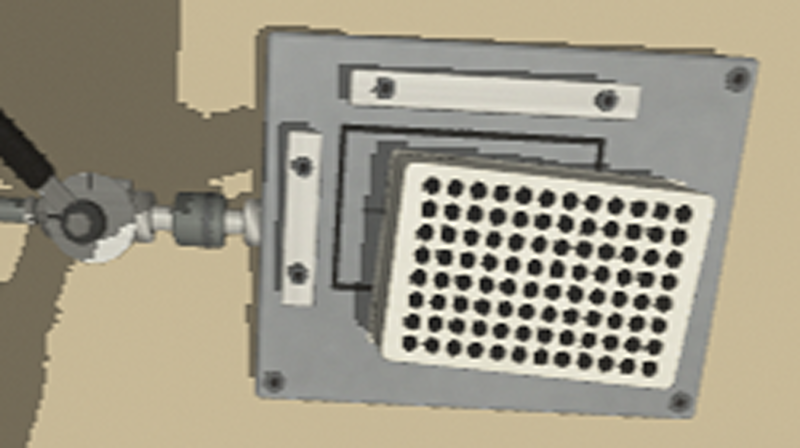

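```bash
python3 - <<'E'
from fit import *
d=np.load("w5.npz");ci={"K":d["K"],"world_to_cam":d["T"]}
im=d["im"]; c=im[110:150,130:210]; cv2.imwrite("pics/w5v.png",cv2.resize(c,None,fx=9,fy=9,interpolation=cv2.INTER_CUBIC))
t=lambda l:[(160+a/3.2,70+b/3.2) for a,b in l]
n,rn=fitrect(ci,t([(269,28),(758,62),(692,417),(256,397)]),.16,.206,.025,[.52,-.2,0]); print("nest",n,np.round(rn,1))
b,rb=fitrect(ci,t([(406,160),(715,195),(672,390),(381,359)]),.0825,.1235,.067,[.52,-.2,0]); print("block",b,np.round(rb,1))
# stop inner-face corners for cross-check (top edges z=.045)
for p in t([(352,104),(639,118),(325,132),(312,305)]): 
    w=unproj(ci,p,.045)[:2]-n[:2]; print("stop pt nest", np.array([[np.cos(n[2]),np.sin(n[2])],[-np.sin(n[2]),np.cos(n[2])]])@w)
E
```

```text
nest [ 0.52172463 -0.20822001 -0.05356755] [-0.8  0.1  1.3 -1.2  0.5  1.4 -1.1  0.2]
block [ 0.51053779 -0.22094544 -0.10313207] [-0.7 -1.   1.6 -1.   0.4  1.2 -1.3  1.3]
stop pt nest [0.05214746 0.0666157 ]
stop pt nest [ 0.05327878 -0.04885123]
stop pt nest [0.04075915 0.07675525]
stop pt nest [-0.03054236  0.07803064]
```

View pics/w5v.png

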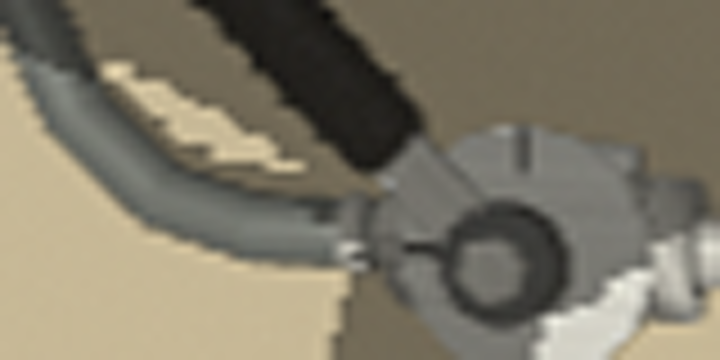

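The lever lies midway between the shut mark (top) and the open mark (left). I'll put a number on the angle, and pull the hand-set grid for the push.

```bash
python3 - <<'E'
from h import *
d=np.load("w5.npz");ci={"K":d["K"],"world_to_cam":d["T"]};im=d["im"]
g=im.max(2); m=np.zeros_like(g); m[80:135,130:180]=(g[80:135,130:180]<48)
n,l,st,c=cv2.connectedComponentsWithStats(m)
i=1+np.argmax(st[1:,4]); print(st[i],c[i])
pts=np.argwhere(l==i)[:,::-1]
W=np.array([unproj(ci,p,.050)[:2] for p in pts.astype(float)])
mu=W.mean(0);u,s,v=np.linalg.svd(W-mu);a=np.degrees(np.arctan2(v[0,1],v[0,0]))
print("pca dir rel nest",(a+3.1)%180,"stem->centroid",np.degrees(np.arctan2(*(mu-STEM)[::-1]))+3.1,np.linalg.norm(mu-STEM))
E
```

```text
[147  98  30  31 342] [161.3128655  112.98538012]
pca dir rel nest 43.94198173671643 stem->centroid 43.879821978772334 0.04329027005194194
```

The lever is at 44°, well within tolerance. Next, straddle the block's near-right corner with the open fingers, V-fashion.

```bash
cat >> h.py <<'E'
NEST=np.array([0.5218,-0.2082,-0.0540]); BLK=np.array([0.5105,-0.2210,-0.1038])
def rot(a): return np.array([[np.cos(a),-np.sin(a)],[np.sin(a),np.cos(a)]])
YV=NEST[2]+np.pi/4; QV=q(np.degrees(YV)); OPEN=.060
SEAT=NEST[:2]+rot(NEST[2])@[.009,.014]
def vtcp(blkxy,byaw,back=0.):   # TCP so that V just touches the near right corner of the block
    c=blkxy+rot(byaw)@[-.043,-.064]
    return c+rot(YV)@[.019-back,0]
def nestvec(v): return rot(-NEST[2])@v
def go(xy,z,**k): return env.move_linear([xy[0],xy[1],z],QV,**k)
E
python3 - <<'E'
from h import *
s0=vtcp(BLK[:2],BLK[2],.018); e=vtcp(SEAT,NEST[2])
print(s0,e)
env.grip(OPEN,100)
env.movep([*s0,.13],QV)
r=go(s0,.035,velocity=.12,until_force=8)
env.hold(.2)
s=env.read_state();print(r,s["time_s"],s["position"],np.round(s["ft_force"],2),s["gripper_width"],s["qpos"])
im=env.snapshot("wrist");cv2.imwrite("pics/w6.png",im)
cv2.imwrite("pics/s6.png",cv2.resize(env.snapshot("scene")[90:210,220:380],None,fx=4.5,fy=4.5,interpolation=cv2.INTER_CUBIC))
E
```

```text
[ 0.46184441 -0.27953223] [ 0.49929146 -0.2436017 ]
False 13.2083 [ 0.46215055 -0.27975837  0.03562181] [-0.52  0.92  0.24] 0.06000303183153115 [-6.54886111e-01  6.48262497e-01  1.74208926e+00  1.48714048e-06
  7.50113290e-01  1.84577453e-01]
```

View pics/w6.png

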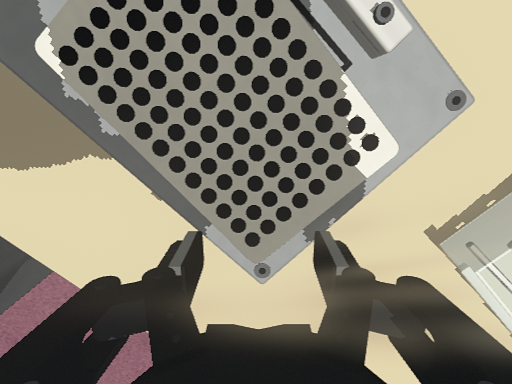

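View pics/s6.png

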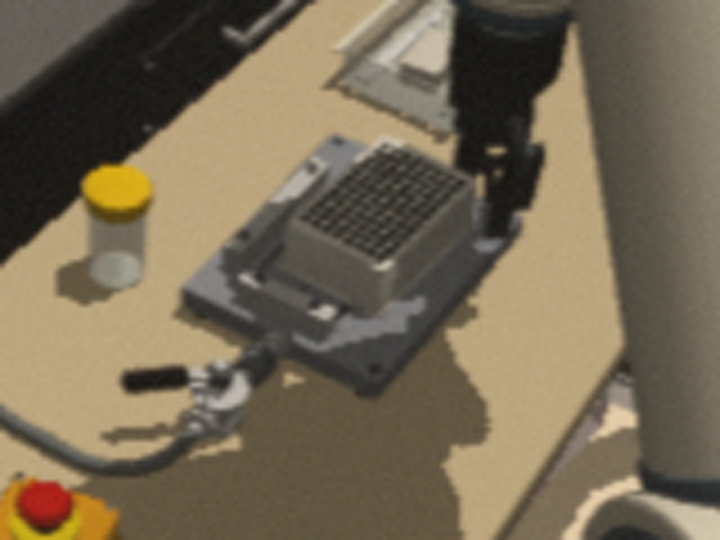

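The corner sits centred between the open fingers, and tip height looks fine. Now push in steps while watching the forces.

```bash
python3 - <<'E'
from h import *
f0=env.read_state()["ft_force"]
a=vtcp(BLK[:2],BLK[2],.004); e=vtcp(SEAT,NEST[2],.003)
r=go(a,.035,velocity=.05,until_force=15)
for k in [.25,.5,.75,.9,1.]:
    p=a+(e-a)*k
    r=go(p,.035,velocity=.025,until_force=18)
    s=env.read_state();print(k,r,s["time_s"],np.round(s["position"],4),"F nest",np.round(nestvec((s["ft_force"]-f0)[:2]),1),"Fz",round(s["ft_force"][2]-f0[2],1),s["gripper_width"])
    if r: break
ci=env.camera_info("wrist");im=env.snapshot("wrist");cv2.imwrite("pics/w7.png",im)
np.savez("w7.npz",im=im,K=ci["K"],T=ci["world_to_cam"])
E
```

```text
0.25 False 14.2417 [ 0.4785 -0.2639  0.035 ] F nest [ 0.8 -0.4] Fz -0.6 0.05992518055140505
0.5 False 14.7417 [ 0.4847 -0.2577  0.035 ] F nest [1.1 0.2] Fz -1.4 0.059744215399074437
0.75 False 15.2417 [ 0.491  -0.2516  0.035 ] F nest [0. 1.] Fz -0.3 0.059865941961943274
0.9 False 15.6 [ 0.4947 -0.2479  0.035 ] F nest [ 0.3 -0.2] Fz -0.4 0.060043292021227566
1.0 False 15.8917 [ 0.4972 -0.2455  0.035 ] F nest [0.9 0.3] Fz -0.4 0.05994677757250744
```

View pics/w7.png

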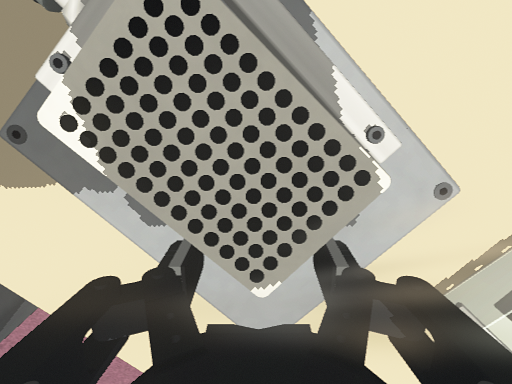

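The block has slid nearly home: its far edge is close to the far bar and its left edge to the side bar, with forces still about 1 N. I'll close the remaining gap in small steps.

```bash
cat > creep.py <<'E'
from h import *
import sys
def creep(dirnest,step,n,fmax,f0):
    s=env.read_state();
    d=rot(NEST[2])@(np.array(dirnest)/np.linalg.norm(dirnest))
    p=np.load("cmd.npy")
    for i in range(n):
        p=p+d*step; np.save("cmd.npy",p)
        r=go(p,.035,velocity=.01); env.hold(.1)
        s=env.read_state();F=nestvec((s["ft_force"]-f0)[:2])
        print(i,round(s["time_s"],2),"cmd-nest",np.round(nestvec(p-vtcp(SEAT,NEST[2]))*1000,1),"act",np.round(nestvec(s["position"][:2]-vtcp(SEAT,NEST[2]))*1000,1),"F",np.round(F,1),"Fz",round(s["ft_force"][2]-f0[2],1),round(s["gripper_width"],4))
        if np.linalg.norm(F)>fmax: break
E
python3 - <<'E'
from creep import *
f0=env.read_state()["ft_force"]; np.save("f0.npy",f0); print(f0)
np.save("cmd.npy",vtcp(SEAT,NEST[2],.003))
creep([1,1],.0007,10,8,f0)
ci=env.camera_info("wrist");im=env.snapshot("wrist");cv2.imwrite("pics/w8.png",im)
np.savez("w8.npz",im=im,K=ci["K"],T=ci["world_to_cam"])
E
```

```text
[ 0.03246213  0.79581795 -0.55381336]
0 16.29 cmd-nest [-1.6 -1.6] act [-1.6 -1.6] F [ 0.1 -1.3] Fz 0.6 0.06
1 16.64 cmd-nest [-1.1 -1.1] act [-1.2 -1.1] F [-1.5 -1.5] Fz 1.6 0.0599
2 16.99 cmd-nest [-0.6 -0.6] act [-0.8 -0.5] F [-4.2 -2.7] Fz 1.1 0.0599
3 17.34 cmd-nest [-0.1 -0.1] act [-0.5 -0. ] F [-4.6 -2.2] Fz 1.8 0.0601
4 17.69 cmd-nest [0.4 0.4] act [-0.2  0.4] F [-6.6 -4.4] Fz 1.9 0.0602
5 18.04 cmd-nest [0.8 0.8] act [-0.1  0.8] F [-9.4 -6.1] Fz 2.6 0.0601
```

View pics/w8.png

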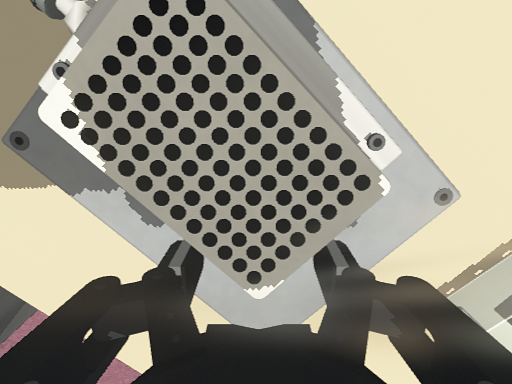

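```bash
python3 - <<'E'
from h import *
d=np.load("w8.npz");ci={"K":d["K"],"world_to_cam":d["T"]};im=d["im"].copy()
big=cv2.resize(im,None,fx=4,fy=4,interpolation=cv2.INTER_CUBIC)
def P(x,y,z): 
    w=NEST[:2]+rot(NEST[2])@[x,y]; return tuple(int(round(v*4+1.5)) for v in proj(ci,[*w,z]))
def poly(pts,z,col):
    cv2.polylines(big,[np.array([P(x,y,z) for x,y in pts])],True,col,1)
poly([(.08,.103),(.08,-.103),(-.08,-.103),(-.08,.103)],.025,(0,0,255))
poly([(.052,.078),(.052,-.05),(-.034,-.05),(-.034,.078)],.067,(0,255,0))
for a,b in [((.052,.070),(.052,-.050)),((.042,.078),(-.03,.078))]: cv2.line(big,P(*a,.045),P(*b,.045),(255,0,255),1)
cv2.imwrite("pics/w8a.png",big[240:840,0:800]); cv2.imwrite("pics/w8b.png",big[400:1000,1240:2040])
E
```

```text
(no output)
```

View pics/w8a.png

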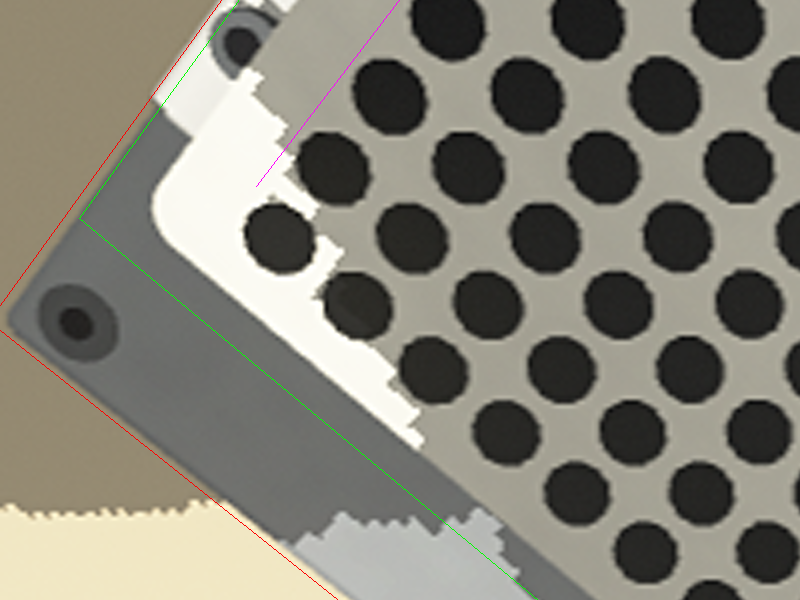

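View pics/w8b.png

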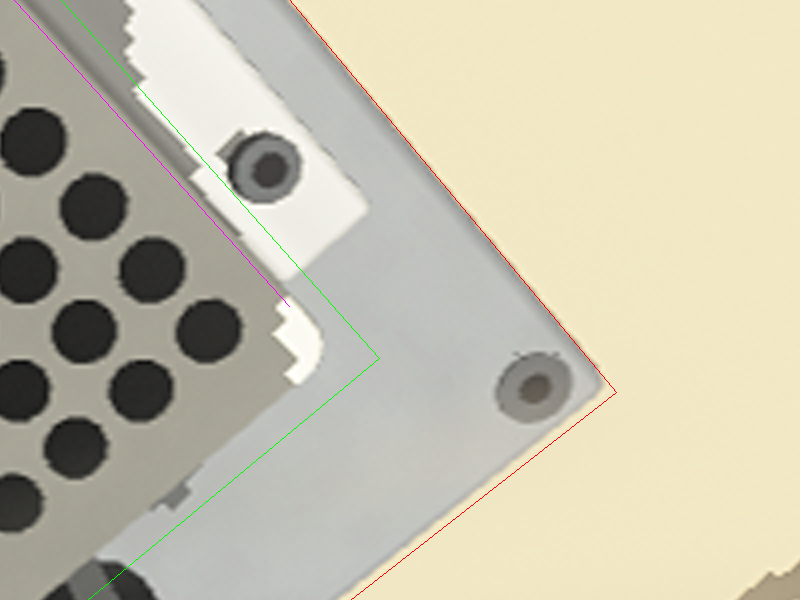

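The overlay suggests the block is flush on the far bar and perhaps still about 1 mm short of the side bar. I'll check that with edge fits.

```bash
python3 - <<'E'
from h import *
d=np.load("w8.npz");ci={"K":d["K"],"world_to_cam":d["T"]}
def N(cx,cy,ox,oy,z):
    w=unproj(ci,((cx+ox-1.5)/4,(cy+oy-1.5)/4),z)[:2]; return np.round(1000*nestvec(w-NEST[:2]),1)
A=lambda x,y,z=.067:N(x,y,0,240,z)
B=lambda x,y,z=.067:N(x,y,1240,400,z)
print("left edge",A(158,175),A(190,137))
print("near edge",A(190,255),A(400,425),A(560,558))
print("right edge",B(285,390),B(150,505))
print("far edge",B(310,315),B(160,160),B(50,35))
# hole centres
print("holes nearrow",A(279,238),A(358,304),A(433,370),A(577,492),A(645,552))
print("holes right col (near->far)",B(12,503),B(75,447),B(141,389),B(209,330))
print("far row",B(209,330),B(152,268),B(92,206),B(33,141))
print("deck corners",A(8,318,.025),B(602,385,.025))
print("far stop face end",B(290,281,.045))
E
python3 - <<'E'
from h import *
im=env.snapshot("scene");cv2.imwrite("pics/s8.png",cv2.resize(im[110:185,250:345],None,fx=8,fy=8,interpolation=cv2.INTER_CUBIC))
E
```

```text
left edge [-25.2  74.8] [-20.2  74.6]
near edge [-29.4  68.6] [-28.8  44.4] [-28.6  24.3]
right edge [ 43.1 -46. ] [ 24.8 -46.1]
far edge [ 49.8 -41.3] [ 49.  -18.5] [49.2 -2. ]
holes nearrow [-22.   63.5] [-21.8  54.4] [-21.9  45.4] [-21.7  27.5] [-21.8  18.4]
holes right col (near->far) [ 14.5 -35.5] [ 23.5 -35.4] [ 32.6 -35.3] [ 41.6 -35.3]
far row [ 41.6 -35.3] [ 41.6 -26.2] [ 41.4 -17.2] [41.5 -8.3]
deck corners [-77.7 101.3] [  79.2 -100.7]
far stop face end [ 54.  -47.6]
```

View pics/s8.png

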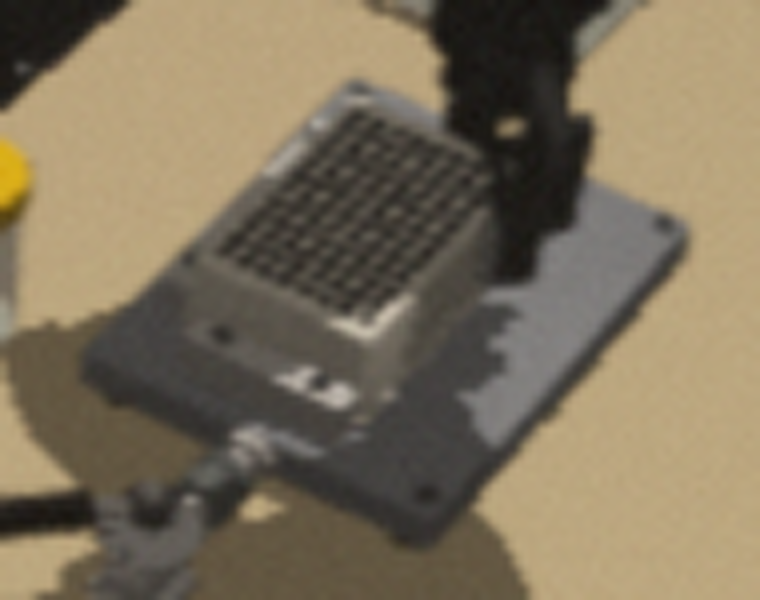

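The hole-grid centre is at nest (9.8, 14.1), or about (9.0, 13.8) after correcting for the deck corners. The seat is (9, 14), and the grid is square within about 0.3°, so it is home on both stops. I'll firm up the push, mainly in y, to roughly 11 N each.

```bash
python3 - <<'E'
from creep import *
f0=np.load("f0.npy")
creep([.25,1],.0006,5,16,f0)
for i in range(4):
    env.hold(.4); s=env.read_state(); print(round(s["time_s"],2),np.round(nestvec((s["ft_force"]-f0)[:2]),1))
ci=env.camera_info("wrist");im=env.snapshot("wrist")
np.savez("w9.npz",im=im,K=ci["K"],T=ci["world_to_cam"])
cv2.imwrite("pics/w9.png",im)
E
```

```text
0 18.49 cmd-nest [1.  1.4] act [-0.1  1.2] F [-11.4  -9.6] Fz 3.4 0.0598
1 18.84 cmd-nest [1.1 2. ] act [-0.   1.2] F [-13.1 -13.8] Fz 2.9 0.06
19.24 [-12.7 -14.2]
19.64 [-13.1 -13.1]
20.04 [-13.9 -15. ]
20.44 [-13.8 -13.7]
```

View pics/w9.png

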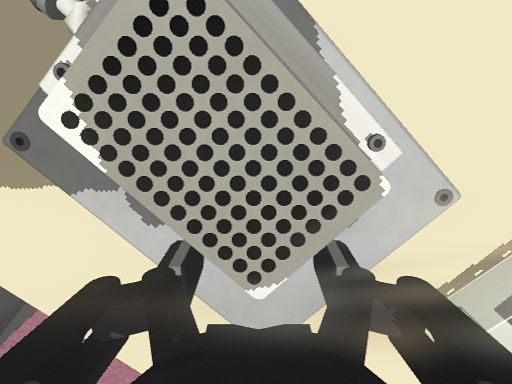

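Both axes are now stiff: position no longer moves while force rises, and the steady push is about 13.5 N on each. The picture shows the block unchanged in the corner, with the grid and bars parallel. I'll check the bystanders and lever, then hand in.

```bash
python3 - <<'E'
from h import *
im=env.snapshot("top");cv2.imwrite("pics/top9.png",cv2.resize(im[120:250,130:430],None,fx=2.6,fy=2.6,interpolation=cv2.INTER_CUBIC))
for l in ["jar","bottle","cassette","lid"]:
    print(l,[np.round(r["location"],1).tolist() for r in env.find_in(l,"top")[:2]])
E
```

```text
jar [[333.9, 141.3]]
bottle [[206.3, 224.8], [334.2, 138.3]]
cassette [[261.6, 225.9]]
lid [[155.9, 222.0]]
```

View pics/top9.png

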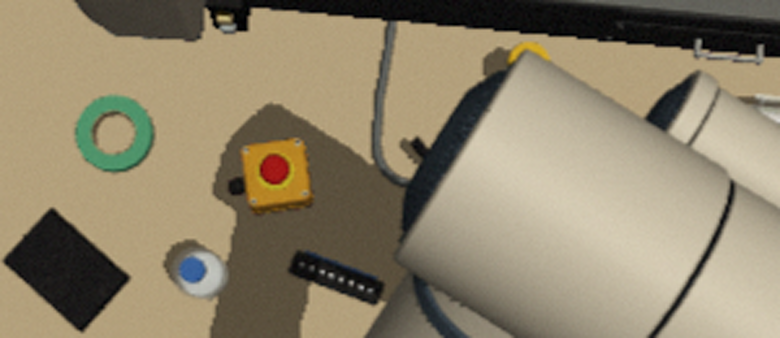

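The bottle, cassette and lid are where they were. The jar is partly hidden by the arm, with only its cap's far edge showing. The lever tip at (415,150) still lies diagonal. Handing in.

```bash
python3 - <<'E'
from h import *
s=env.read_state();print(s["time_s"],np.round(nestvec((s["ft_force"]-np.load("f0.npy"))[:2]),1))
print(env.finish_job())
E
```

```text
20.7417 [-13.3 -13.7]
the job is handed in; nothing more can be done
None
```

I set the valve lever to half open and pushed the block into the corner against both stops. I handed the job in at 20.7 s with the arm still pressing; no verdict was reported.

- **Valve:** I gripped the sleeve and swung it along its arc. Measured after release it stood at 44°. In the last top view the visible lever tip still lay diagonal.
- **Block:** I pushed it with the open fingers straddling its near-right corner. From the wrist image, its hole grid was centred within about 1 mm of the seat and square within about 0.3°. I saw no tilt, but I did not measure it.
- **Push:** the last wrist reading was about 13 N towards the far stop and 14 N towards the side stop. The position no longer moved as the force rose, so both stops were in contact. The force on each stop itself cannot be read directly; friction takes a few newtons of the wrist value.
- **Bystanders:** the bottle, cassette and lid had not moved in the last top view. The arm partly hid the jar, so its reported position was less certain there, but the arm never went near it.
- **Problem on the way:** the first lever turn stopped early on its force limit, because I commanded a 2 mm lift while gripping. I carried on at constant height without trouble.

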